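Find the latched mode key by touch and release it

ROBOT

A 6-joint arm with a two-finger parallel gripper is mounted at the origin on a cart in front of the work surface, level with it; the furniture and walls round the work are solid. World frame = base frame: x ahead of the robot, y to its left, z up, the work surface at z = 0. Lengths are in m, angles in rad, forces in N, time in s.
With the tool pointing down it reaches from about 0.225 to 0.875 m from the base axis. Payload 3.4 kg.
Tool frame: the origin (TCP) lies midway between the tips of the shut fingers; the grasp point (between the pads) lies 19 mm behind it (manip.grip_point_offset is the distance from the TCP to the grasp point, in m); z points along the fingers, y is the line along which they close (so a half turn about z gives the same grasp; the last joint's range is limited). The gripper opens to 85 mm and grips with 20 to 120 N. Pads are 22 mm wide; open, the fingers measure 114 mm over their backs; the gripper's body (76 mm by 85 mm) begins 54 mm behind the grasp point. The pads swing forward as they close: fully open they stand 13 mm farther back than shut.
Start: joints at [-1.36, 0.276, 1.505, -0, 1.361, -0.121], TCP at [0.187, -0.544, 0.231] pointing down, gripper open.
Joint ranges: [-2.89, 2.89], [-0.75, 2.08], [0.22, 2.7], [-1.18, 4.32], [0.11, 2.71], [-2.7, 2.7]. Speed limits (rad/s): [2.57, 2.57, 3.14, 3.14, 3.14, 3.14].

INTERFACE

Orientations are given as a unit quaternion [w, x, y, z].
In Python, from rig import manip gives the robot as it stands.
- The arm moves only by the shell command python3 -m handwheel 'ROWS' [FORCE]. ROWS is JSON, a list of rows, each an object with "translation": the shift along the tool's x, y, z in m, a list of three; "angular": the turn, a rotation vector about the tool's x, y, z in degrees, a list of three; "hand": the closure, from 0 (fully open) to 1 (shut). A call has 1 to 10 rows; each row shifts and turns the commanded pose from where the row before left it, along the tool's axes as they then stand; what a row does not reach is not made up. A row lasts 1/12 s, in which the tool goes at most 41.7 mm and 7.16 degrees, less where a joint would pass 70% of its speed; a pose out of reach is approached as far as the arm can. A call with a gripper value outside its range is refused whole. The fingers move at their own pace and stop on an object; FORCE is the grip in N (left out, the last holds). Time passes only in rows, so rows that do not move let the fingers close. It gives the time, the measured TCP pose, the force, the opening and the grip force at its end, in the units of the state.
- manip.get_state(): the state, without advancing time (a new reading comes with each control period).
- manip.get_image(name): name is "scene" or "top"; returns the picture (400x640x3 uint8, red, green, blue); there is no depth.
- manip.camera_info(name): a dict with "camera_matrix" (3x3 intrinsics, pixels), "eye" and "orientation" of the camera in the world. Camera axes: x right, y down, z forward; pixel columns grow to the right and rows downward; lengths in m; the calibration is good to about 2 mm. A picture is of the moment at which its call begins. camera_info takes no time and is no camera call.
- manip.sign_off(): hands the job in; it is judged then, once.
The state is a dict: "clock": time; "qpos": joint angles; "qd": joint speeds; "effort": joint torques, N m; "position": TCP position; "ee_rot": TCP orientation; "contact_force": force on the tool from outside, world axes, zero at the start; "moment": the same for the moment, N m; "width": finger opening in m; "gripper_force": force on a finger pad.
Only numpy, scipy, OpenCV 4.12 (cv2) and the standard library are available. Lean on these libraries where they do the work, as an engineer would, in place of code of your own. Each camera call takes 0.05 s, during which the arm holds its last target. There are 200 camera calls.

TASK

One of the four white mode keys on the grey control box has been left latched down. With the fingertips, first tap all four keys lightly, one after the other from left to right, to find the latched one without releasing it yet and without pushing any raised key in as far as the latched one sits; then press the latched key right down and let go, so that it springs up and all four keys stand fully up. Leave the loose parts around the box where they are.

Things in the scene. Friction and masses are not known exactly. Their poses are not given: they have to be found in the camera images.
- mode_box: Grey control box with a black top, 100 (x) x 270 (y) mm, its flat top face 50 mm above the table; screwed down, does not move. Origin: centre of its underside on the table. Its y axis runs along the row of keys toward key 1, its x axis away from the robot (the box may be turned by up to 0.4 rad). Four identical white keys stand in a row along its middle at y = +90, +30, -30, -90 mm, x = 0 in its frame, numbered 1 to 4 from left to right as the robot sees them.
- key1_top (a point): Centre of the top of key 1, the leftmost (largest y) one. White cap, 38 (x) x 30 (y) mm, with a fine grey line across the middle. The top stands 14 mm above the box's top face (64 mm above the table) when the key is up, 9 mm above it (59 mm above the table) when it is latched.
- key1 (a joint): How far key 1 is down, in m: 0 = up, 0.005 = latched, 0.009 = pressed to the bottom. A key that is up yields at about 1.5 N and then by 1 mm for each 0.7 N (about 5 N at 5 mm). The one latched key does not yield until about 5 N; it lets go when pressed to within 1 mm of the bottom (7 to 9 N) and springs up to 0 as the finger leaves; it then stays up. At the start exactly one of the four is latched; it may be any of them.
- key2_top (a point): Centre of the top of key 2, the second from the left one. White cap, 38 (x) x 30 (y) mm, with a fine grey line across the middle. The top stands 14 mm above the box's top face (64 mm above the table) when the key is up, 9 mm above it (59 mm above the table) when it is latched.
- key2 (a joint): How far key 2 is down, in m: 0 = up, 0.005 = latched, 0.009 = pressed to the bottom. A key that is up yields at about 1.5 N and then by 1 mm for each 0.7 N (about 5 N at 5 mm). The one latched key does not yield until about 5 N; it lets go when pressed to within 1 mm of the bottom (7 to 9 N) and springs up to 0 as the finger leaves; it then stays up. At the start exactly one of the four is latched; it may be any of them.
- key3_top (a point): Centre of the top of key 3, the third from the left one. White cap, 38 (x) x 30 (y) mm, with a fine grey line across the middle. The top stands 14 mm above the box's top face (64 mm above the table) when the key is up, 9 mm above it (59 mm above the table) when it is latched.
- key3 (a joint): How far key 3 is down, in m: 0 = up, 0.005 = latched, 0.009 = pressed to the bottom. A key that is up yields at about 1.5 N and then by 1 mm for each 0.7 N (about 5 N at 5 mm). The one latched key does not yield until about 5 N; it lets go when pressed to within 1 mm of the bottom (7 to 9 N) and springs up to 0 as the finger leaves; it then stays up. At the start exactly one of the four is latched; it may be any of them.
- key4_top (a point): Centre of the top of key 4, the rightmost (smallest y) one. White cap, 38 (x) x 30 (y) mm, with a fine grey line across the middle. The top stands 14 mm above the box's top face (64 mm above the table) when the key is up, 9 mm above it (59 mm above the table) when it is latched.
- key4 (a joint): How far key 4 is down, in m: 0 = up, 0.005 = latched, 0.009 = pressed to the bottom. A key that is up yields at about 1.5 N and then by 1 mm for each 0.7 N (about 5 N at 5 mm). The one latched key does not yield until about 5 N; it lets go when pressed to within 1 mm of the bottom (7 to 9 N) and springs up to 0 as the finger leaves; it then stays up. At the start exactly one of the four is latched; it may be any of them.
- spare_die: Loose pale grey metal block, 30 x 40 x 20 mm, on the table behind the box. Origin: centre of its underside. To be left alone.
- collar0: Loose orange-tan ring, 26 mm across, 10 mm high, on the table behind the box. Origin: centre of its underside. To be left alone.
- test_coupon: Loose dark brown flat block, 35 x 50 x 12 mm, on the table in front of the box. Origin: centre of its underside. To be left alone.

How it is judged:
On the way, in this order (a step that is already met when the one before it is completed fails the run):
1. the fingers tap key 1, the leftmost (largest y) one (contact force between the fingers and key1 above 0.3 N), for 0.02 s.
2. the fingers tap key 2, the second from the left one (contact force between the fingers and key2 above 0.3 N), for 0.02 s.
3. the fingers tap key 3, the third from the left one (contact force between the fingers and key3 above 0.3 N), for 0.02 s.
4. the fingers tap key 4, the rightmost (smallest y) one (contact force between the fingers and key4 above 0.3 N), for 0.02 s.
5. after all four taps the latched key is released: all four keys are up (value of joint each of key1, key2, key3, key4 below 0.0015 m), for 0.2 s.
At the end, for the whole second after the job is handed in: All four keys stand up (each less than 1.5 mm down), and the block, the ring and the flat block lie within 10 mm of where they were (all of step 5 and distance of each of spare_die, collar0, test_coupon from where it was at the start of the episode below 0.01 m); the robot touches nothing.
It fails at once if a key that was up at the start is pushed in more than 5 mm (the latched key itself may be pressed to the bottom) ((value of joint key1 above 0.005 m and distance of key1_top from where it was at the start of the episode above 0.005 m) or (value of joint key2 above 0.005 m and distance of key2_top from where it was at the start of the episode above 0.005 m) or (value of joint key3 above 0.005 m and distance of key3_top from where it was at the start of the episode above 0.005 m) or (value of joint key4 above 0.005 m and distance of key4_top from where it was at the start of the episode above 0.005 m)).
It fails at once if the loose metal block, the ring or the brown flat block is moved or lifted by more than 10 mm (distance of any of spare_die, collar0, test_coupon from where it was at the start of the episode above 0.01 m).
It also fails if it takes over 48 s, if anything falls off the work surface, if the arm or the gripper's body presses on something with over 40 N, if the wrist force passes 120 N, or if a joint passes its speed limit or range.

## Working session

There is one attempt and no reset: what is moved stays moved. The work goes in short steps, Python scripts to look and compute and a shell command to move; the robot and the scene stay as the last step left them, time stands still between calls to the robot, and variables do not carry over. Pictures are saved under pics/ and viewed, at most 10 in all, crops included, and the job is handed in when it is done.

```bash
mkdir -p pics
python3 - <<'E'
from rig import manip
import cv2
for n in("scene","top"):
    cv2.imwrite(f"pics/{n}.png",manip.get_image(n)[:,:,::-1]); print(manip.camera_info(n))
print(manip.get_state())
E
```

```text
{'camera_matrix': array([[424.85840964,   0.        , 317.46660504],
       [  0.        , 424.85840964, 201.63540866],
       [  0.        ,   0.        ,   1.        ]]), 'eye': array([0.15444985, 0.28956099, 0.73687022]), 'orientation': array([ 0.11720231, -0.33552091,  0.88114343, -0.31189036])}
{'camera_matrix': array([[439.16606516,   0.        , 321.52672623],
       [  0.        , 439.16606516, 195.20776306],
       [  0.        ,   0.        ,   1.        ]]), 'eye': array([ 0.42758398, -0.11430376,  0.9136855 ]), 'orientation': array([ 0.04444238, -0.70021781,  0.71055255, -0.05324439])}
{'clock': 0.1, 'qpos': array([-1.36001532e+00,  2.76524209e-01,  1.50601260e+00,  1.95322415e-05,
        1.36071544e+00, -1.21001185e-01]), 'qd': array([ 0.00130899, -0.00171801, -0.00318914, -0.00135057,  0.00065565,
        0.00018907]), 'effort': array([ 1.62595683e-03, -4.17701054e+01, -2.46405602e+01, -1.71957895e-04,
        5.80996988e-03, -3.80622339e-06]), 'position': array([ 0.1871939 , -0.54316949,  0.2305281 ]), 'ee_rot': array([-8.29390246e-04,  9.86271597e-01,  1.65129186e-01, -2.76969431e-05]), 'contact_force': array([ 0.06256369,  0.85091455, -0.10476703]), 'moment': array([-0.01164658,  0.01942568,  0.02749669]), 'gripper_force': 0.0, 'width': 0.08522359699271577}
```

View pics/top.png

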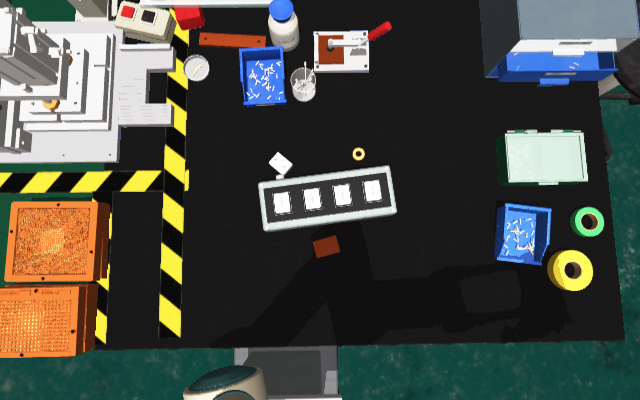

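View pics/scene.png

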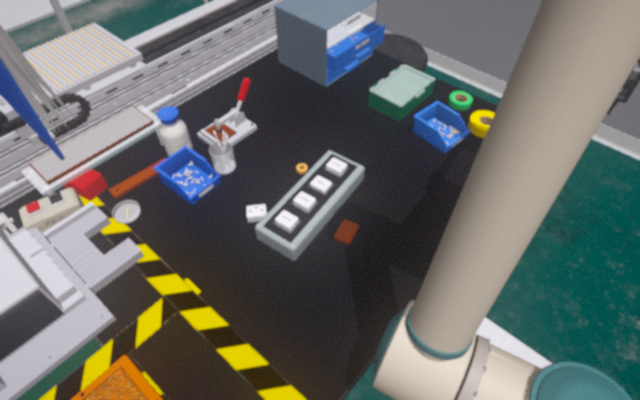

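The top view shows the keys at about (282,203), (312,198), (342,194) and (372,190). The ring is at (358,154), the metal block at (280,163) and the flat block at (326,246). I'll enlarge the box and compute centres.

```bash
cat > h.py <<'E'
from rig import manip
import numpy as np, cv2
from scipy.spatial.transform import Rotation as R
def ray(n,uv,z):
    c=manip.camera_info(n);q=c['orientation'];r=R.from_quat(q[[1,2,3,0]])
    d=r.apply(np.linalg.solve(c['camera_matrix'],[*uv,1]));e=c['eye'];return e+d*(z-e[2])/d[2]
E
python3 - <<'E'
from h import *
im=cv2.imread("pics/top.png")
cv2.imwrite("pics/crop.png",cv2.resize(im[135:265,250:405],None,fx=4.5,fy=4.5,interpolation=cv2.INTER_CUBIC))
m=(im.min(2)>170).astype(np.uint8);m[:,:265]=0;m[:,390:]=0;m[:183]=0;m[218:]=0
n,l,s,c=cv2.connectedComponentsWithStats(m)
P=[]
for i in range(1,n):
    if s[i,4]>80: P.append((c[i],s[i,4]))
P.sort(key=lambda t:t[0][0])
for p,a in P: print(p,a,ray("top",p,.064).round(4))
# box outer corners from the crop are read by eye
st=manip.get_state();q=st['ee_rot'];print(R.from_quat(q[[1,2,3,0]]).as_matrix().round(3))
E
```

```text
[277.60576923 184.27884615] 104 [ 0.5685 -0.0402  0.064 ]
[281.4779661  202.25762712] 295 [ 0.533  -0.0476  0.064 ]
[311.87837838 198.15540541] 296 [ 0.5402 -0.1069  0.064 ]
[342.03050847 194.39322034] 295 [ 0.5468 -0.1659  0.064 ]
[359.40826873 213.4754522 ] 387 [ 0.5089 -0.1989  0.064 ]
[372.37022901 191.14122137] 262 [ 0.5524 -0.2255  0.064 ]
[[ 0.945  0.326 -0.   ]
 [ 0.326 -0.945  0.002]
 [ 0.    -0.002 -1.   ]]
```

View pics/crop.png

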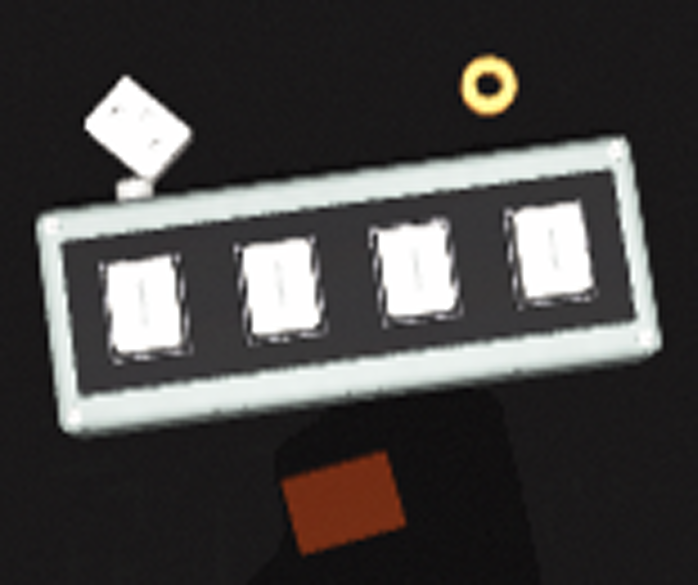

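The crop confirms that all four caps are clear of the loose parts: block at crop (138,128), ring at (489,86), flat block at (343,503). The box yaw is about 0.11 rad. I'll turn the tool to match it, shut the fingers and move above key 1.

```bash
python3 -m handwheel '[{"translation":[0,0,0],"angular":[0,0,6.5],"hand":1},{"translation":[0,0,0],"angular":[0,0,6.5],"hand":1},{"translation":[0.02,-0.023,0],"angular":[0,0,0],"hand":1},{"translation":[0.02,-0.023,0],"angular":[0,0,0],"hand":1},{"translation":[0.02,-0.023,0],"angular":[0,0,0],"hand":1},{"translation":[0.02,-0.023,0],"angular":[0,0,0],"hand":1},{"translation":[0.02,-0.023,0],"angular":[0,0,0],"hand":1},{"translation":[0.02,-0.023,0],"angular":[0,0,0],"hand":1},{"translation":[0.02,-0.023,0],"angular":[0,0,0],"hand":1},{"translation":[0.02,-0.023,0],"angular":[0,0,0],"hand":1}]' 20
python3 -m handwheel '[{"translation":[0.02,-0.023,0],"angular":[0,0,0],"hand":1},{"translation":[0.02,-0.023,0],"angular":[0,0,0],"hand":1},{"translation":[0.02,-0.023,0],"angular":[0,0,0],"hand":1},{"translation":[0.02,-0.023,0],"angular":[0,0,0],"hand":1},{"translation":[0.02,-0.023,0],"angular":[0,0,0],"hand":1},{"translation":[0.02,-0.023,0],"angular":[0,0,0],"hand":1},{"translation":[0.02,-0.023,0],"angular":[0,0,0],"hand":1},{"translation":[0.02,-0.023,0],"angular":[0,0,0],"hand":1},{"translation":[0.02,-0.023,0],"angular":[0,0,0],"hand":1},{"translation":[0,0,0],"angular":[0,0,0],"hand":1}]'
cat >> h.py <<'E'
K=np.array([[.5330,-.0476],[.5402,-.1069],[.5468,-.1659],[.5524,-.2255]])
def rel(k):
    s=manip.get_state();q=s['ee_rot'];r=R.from_quat(q[[1,2,3,0]])
    d=r.inv().apply([*K[k-1],.064]-s['position'])
    print('to key top',d.round(4),'yaw',np.arctan2(*r.as_matrix()[[1,0],0]).round(4),'pos',s['position'].round(4),'F',s['contact_force'].round(2),'t',s['clock'],s['width'], 'zax',r.as_matrix()[:,2].round(4))
E
python3 -c "from h import *;rel(1)"
```

```text
clock: 0.93
position: [0.3275, -0.3424, 0.231]
ee_rot: [-0.0, 0.999, 0.052, -0.0]
contact_force: [0.7, -0.2, -1.0]
width: 0.0002
gripper_force: 0.0
clock: 1.77
position: [0.4869, -0.115, 0.2309]
ee_rot: [-0.002, 0.999, 0.055, 0.001]
contact_force: [0.5, -0.1, 0.2]
width: 0.0003
gripper_force: 0.0
to key top [ 0.0529 -0.0615  0.1672] yaw 0.1092 pos [ 0.4869 -0.115   0.2309] F [ 0.51 -0.08  0.19] t 1.7667 0.00033206233262858927 zax [ 0.0016  0.0031 -1.    ]
```

```bash
python3 -m handwheel '[{"translation":[0.018,-0.02,0.03],"angular":[0,0,0],"hand":1},{"translation":[0.018,-0.02,0.03],"angular":[0,0,0],"hand":1},{"translation":[0.017,-0.0215,0.03],"angular":[0,0,0],"hand":1},{"translation":[0,0,0.03],"angular":[0,0,0],"hand":1},{"translation":[0,0,0.03],"angular":[0,0,0],"hand":1},{"translation":[0,0,0],"angular":[0,0,0],"hand":1},{"translation":[0,0,0],"angular":[0,0,0],"hand":1},{"translation":[0,0,0],"angular":[0,0,0],"hand":1}]'
python3 - <<'E'
from h import *
rel(1)
cv2.imwrite("pics/near.png",np.vstack([cv2.resize(manip.get_image(n)[a:b,c:d,::-1],(700,290)) for n,a,b,c,d in(("top",140,260,230,520),("scene",130,260,200,514))]))
E
```

```text
clock: 2.43
position: [0.5316, -0.0532, 0.0825]
ee_rot: [0.0, 0.999, 0.052, 0.001]
contact_force: [-0.4, -0.3, -0.2]
width: -0.0003
gripper_force: 0.0
to key top [ 0.0019 -0.0054  0.0185] yaw 0.1044 pos [ 0.5316 -0.0532  0.0825] F [-0.43 -0.31 -0.24] t 2.4333 -0.00026220576100078 zax [ 1.7e-03 -6.0e-04 -1.0e+00]
```

View pics/near.png

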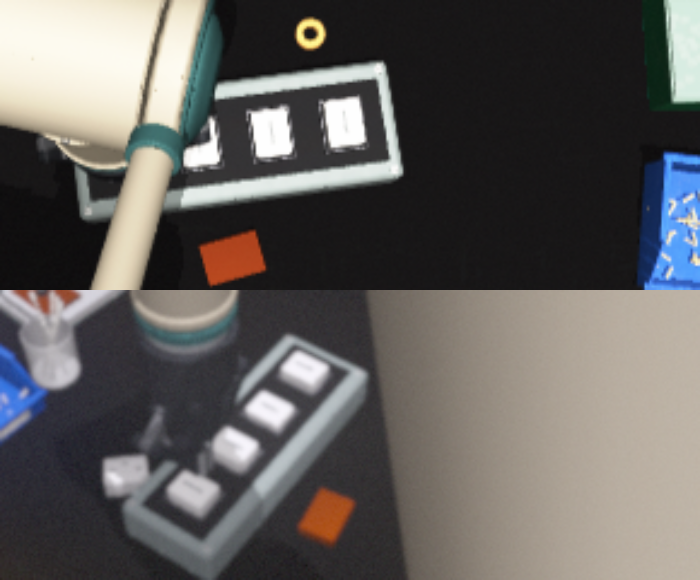

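The near view shows keys 2–4 free, with the gripper above key 1. The dark fingertips are hard to see around lower-crop (205,460), so I'll check where the TCP should project.

Run:
```python
from h import *
def proj(n,P):
    c=manip.camera_info(n);q=c['orientation'];r=R.from_quat(q[[1,2,3,0]])
    p=c['camera_matrix']@r.inv().apply(np.array(P)-c['eye']);return p[:2]/p[2]
s=manip.get_state()['position']
for P in(s,s+[0,0,.05],[*K[0],.064],[*K[1],.064],[*K[3],.064]): print(proj("scene",P).round(1))
im=manip.get_image("scene")[150:270,230:350,::-1]
cv2.imwrite("pics/sc.png",cv2.convertScaleAbs(cv2.resize(im,(600,600),interpolation=cv2.INTER_CUBIC),alpha=1.6,beta=10))
```

```text
[288.5 209.7]
[287.2 193.2]
[286.7 217.3]
[304.4 198.1]
[337.  164.1]
```

View pics/sc.png

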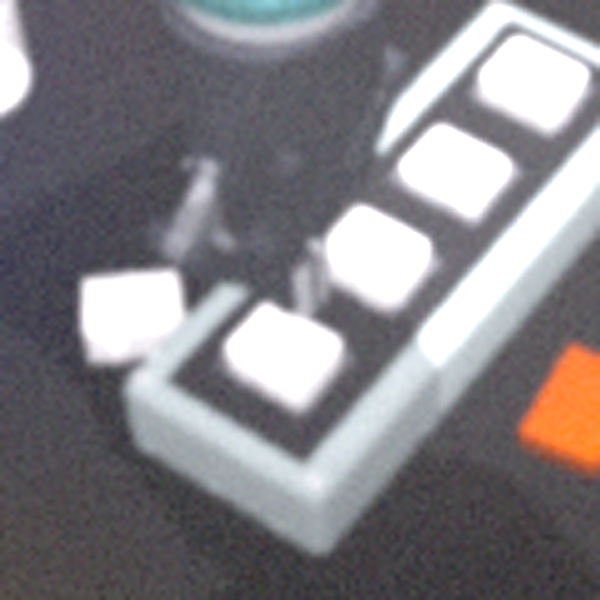

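```bash
python3 -m handwheel '[{"translation":[0.002,-0.0055,0.006],"angular":[0,0,0.3],"hand":1},{"translation":[0,0,0.005],"angular":[0,0,0],"hand":1},{"translation":[0,0,0.004],"angular":[0,0,0],"hand":1},{"translation":[0,0,0],"angular":[0,0,0],"hand":1},{"translation":[0,0,0],"angular":[0,0,0],"hand":1},{"translation":[0,0,0],"angular":[0,0,0],"hand":1}]'; python3 -c "from h import *;rel(1)"
```

```text
clock: 3.08
position: [0.5322, -0.0469, 0.0662]
ee_rot: [0.0, 0.999, 0.05, -0.0]
contact_force: [-0.4, -0.6, -0.2]
width: 0.0001
gripper_force: 0.0
to key top [0.0008 0.0008 0.0022] yaw 0.0997 pos [ 0.5322 -0.0469  0.0662] F [-0.38 -0.56 -0.15] t 3.0833 0.00010270596301551644 zax [-2.e-04 -1.e-04 -1.e+00]
```

```bash
for i in 1; do python3 -m handwheel '[{"translation":[0,0,0.002],"angular":[0,0,0],"hand":1},{"translation":[0,0,0],"angular":[0,0,0],"hand":1},{"translation":[0,0,0],"angular":[0,0,0],"hand":1}]'; done
python3 -m handwheel '[{"translation":[0,0,0.001],"angular":[0,0,0],"hand":1},{"translation":[0,0,0],"angular":[0,0,0],"hand":1},{"translation":[0,0,0],"angular":[0,0,0],"hand":1}]'
python3 -c "from h import *;rel(1)"
```

```text
clock: 3.33
position: [0.5322, -0.0469, 0.0642]
ee_rot: [0.0, 0.999, 0.05, -0.0]
contact_force: [-0.2, -0.9, -0.4]
width: 0.0002
gripper_force: 0.0
clock: 3.58
position: [0.5323, -0.0469, 0.0634]
ee_rot: [0.0, 0.999, 0.05, 0.0]
contact_force: [-0.4, -0.3, 1.4]
width: -0.0004
gripper_force: 0.8
to key top [ 0.0007  0.0008 -0.0006] yaw 0.0997 pos [ 0.5323 -0.0469  0.0634] F [-0.36 -0.33  1.41] t 3.5833 -0.00042505610080666975 zax [ 3.e-04 -1.e-04 -1.e+00]
```

Contact is at z≈0.0634 with 1.4 N, so key 1 is up. I'll press 1 mm more to confirm, then lift and go to key 2.

```bash
python3 -m handwheel '[{"translation":[0,0,0.001],"angular":[0,0,0],"hand":1},{"translation":[0,0,0],"angular":[0,0,0],"hand":1},{"translation":[0,0,0],"angular":[0,0,0],"hand":1}]'
python3 -m handwheel '[{"translation":[0,0,-0.015],"angular":[0,0,0],"hand":1},{"translation":[0,0,0],"angular":[0,0,0],"hand":1},{"translation":[0,0.02,0],"angular":[0,0,0],"hand":1},{"translation":[0,0.02,0],"angular":[0,0,0],"hand":1},{"translation":[0.001,0.02,0],"angular":[0,0,0],"hand":1},{"translation":[0,0,0.006],"angular":[0,0,0],"hand":1},{"translation":[0,0,0.006],"angular":[0,0,0],"hand":1},{"translation":[0,0,0],"angular":[0,0,0],"hand":1},{"translation":[0,0,0],"angular":[0,0,0],"hand":1},{"translation":[0,0,0],"angular":[0,0,0],"hand":1}]'
python3 -c "from h import *;rel(2)"
```

```text
clock: 3.83
position: [0.5323, -0.0469, 0.0624]
ee_rot: [0.0, 0.999, 0.05, 0.0]
contact_force: [0.0, -0.1, 1.8]
width: -0.0001
gripper_force: 1.1
clock: 4.67
position: [0.5386, -0.1054, 0.0649]
ee_rot: [-0.0, 0.999, 0.05, -0.001]
contact_force: [0.0, 0.2, -0.4]
width: -0.0003
gripper_force: 0.0
to key top [0.0014 0.0016 0.0009] yaw 0.1004 pos [ 0.5386 -0.1054  0.0649] F [ 0.01  0.2  -0.36] t 4.6667 -0.0003322472194303456 zax [-1.1e-03  6.0e-04 -1.0e+00]
```

```bash
python3 -m handwheel '[{"translation":[0.001,0.001,0.0015],"angular":[0,0,0],"hand":1},{"translation":[0,0,0],"angular":[0,0,0],"hand":1},{"translation":[0,0,0],"angular":[0,0,0],"hand":1}]'
python3 -m handwheel '[{"translation":[0,0,0.001],"angular":[0,0,0],"hand":1},{"translation":[0,0,0],"angular":[0,0,0],"hand":1},{"translation":[0,0,0],"angular":[0,0,0],"hand":1}]'
```

```text
clock: 4.92
position: [0.5402, -0.1068, 0.0639]
ee_rot: [-0.0, 0.999, 0.05, 0.0]
contact_force: [0.1, 1.0, 0.8]
width: 0.0
gripper_force: 0.6
clock: 5.17
position: [0.5404, -0.1071, 0.063]
ee_rot: [-0.0, 0.999, 0.05, 0.0]
contact_force: [0.2, 2.1, 1.1]
width: -0.0001
gripper_force: 1.0
```

```bash
python3 -m handwheel '[{"translation":[0,0,0.001],"angular":[0,0,0],"hand":1},{"translation":[0,0,0],"angular":[0,0,0],"hand":1},{"translation":[0,0,0],"angular":[0,0,0],"hand":1}]'
python3 -m handwheel '[{"translation":[0,0,-0.015],"angular":[0,0,0],"hand":1},{"translation":[0,0,0],"angular":[0,0,0],"hand":1},{"translation":[0,0.02,0],"angular":[0,0,0],"hand":1},{"translation":[0,0.02,0],"angular":[0,0,0],"hand":1},{"translation":[0.001,0.02,0],"angular":[0,0,0],"hand":1},{"translation":[0,0,0.006],"angular":[0,0,0],"hand":1},{"translation":[0,0,0.005],"angular":[0,0,0],"hand":1},{"translation":[0,0,0],"angular":[0,0,0],"hand":1},{"translation":[0,0,0],"angular":[0,0,0],"hand":1},{"translation":[0,0,0],"angular":[0,0,0],"hand":1}]'
python3 -c "from h import *;rel(3)"
```

```text
clock: 5.42
position: [0.5404, -0.1072, 0.0619]
ee_rot: [-0.0, 0.999, 0.05, 0.0]
contact_force: [0.7, 1.1, 3.5]
width: 0.0002
gripper_force: 1.3
clock: 6.25
position: [0.5468, -0.166, 0.0654]
ee_rot: [-0.0, 0.999, 0.05, -0.0]
contact_force: [-0.2, -0.6, 0.3]
width: 0.0003
gripper_force: 0.0
to key top [ 0.     -0.0001  0.0014] yaw 0.1006 pos [ 0.5468 -0.166   0.0654] F [-0.25 -0.62  0.31] t 6.25 0.00034559881680610286 zax [-9.e-04  5.e-04 -1.e+00]
```

```bash
python3 -m handwheel '[{"translation":[0,0,0.002],"angular":[0,0,0],"hand":1},{"translation":[0,0,0],"angular":[0,0,0],"hand":1},{"translation":[0,0,0],"angular":[0,0,0],"hand":1}]'
python3 -m handwheel '[{"translation":[0,0,0.001],"angular":[0,0,0],"hand":1},{"translation":[0,0,0],"angular":[0,0,0],"hand":1},{"translation":[0,0,0],"angular":[0,0,0],"hand":1}]'
```

```text
clock: 6.5
position: [0.5472, -0.1666, 0.0638]
ee_rot: [0.0, 0.999, 0.05, 0.0]
contact_force: [-0.3, 0.1, -0.6]
width: -0.0003
gripper_force: 0.0
clock: 6.75
position: [0.5472, -0.1669, 0.0628]
ee_rot: [0.0, 0.999, 0.05, 0.0]
contact_force: [0.6, -0.1, -0.1]
width: -0.0002
gripper_force: 0.0
```

No contact at 0.0628, so key 3 is probably the latched one. I'll go on gently toward 59 mm.

```bash
python3 -m handwheel '[{"translation":[0,0,0.001],"angular":[0,0,0],"hand":1},{"translation":[0,0,0.001],"angular":[0,0,0],"hand":1},{"translation":[0,0,0.001],"angular":[0,0,0],"hand":1},{"translation":[0,0,0],"angular":[0,0,0],"hand":1},{"translation":[0,0,0],"angular":[0,0,0],"hand":1}]'
python3 -m handwheel '[{"translation":[0,0,0.0005],"angular":[0,0,0],"hand":1},{"translation":[0,0,0.0],"angular":[0,0,0],"hand":1},{"translation":[0,0,0],"angular":[0,0,0],"hand":1}]'
```

```text
clock: 7.17
position: [0.5471, -0.167, 0.0597]
ee_rot: [-0.0, 0.999, 0.05, -0.0]
contact_force: [-0.5, -0.5, -0.5]
width: 0.0001
gripper_force: 0.0
clock: 7.42
position: [0.5472, -0.167, 0.0593]
ee_rot: [0.0, 0.999, 0.05, 0.0]
contact_force: [0.5, 0.1, 0.2]
width: -0.0002
gripper_force: 0.0
```

```bash
python3 -m handwheel '[{"translation":[0,0,0.0005],"angular":[0,0,0],"hand":1},{"translation":[0,0,0.0],"angular":[0,0,0],"hand":1},{"translation":[0,0,0],"angular":[0,0,0],"hand":1}]'
```

```text
clock: 7.67
position: [0.5473, -0.167, 0.0591]
ee_rot: [0.0, 0.999, 0.05, 0.0]
contact_force: [-0.9, 0.3, 2.8]
width: 0.0001
gripper_force: 1.5
```

Contact at 0.0591, resisting 2.8 N: key 3 is the latched one. On to key 4.

```bash
python3 -m handwheel '[{"translation":[0,0,-0.018],"angular":[0,0,0],"hand":1},{"translation":[0,0,0],"angular":[0,0,0],"hand":1},{"translation":[0,0.02,0],"angular":[0,0,0],"hand":1},{"translation":[0,0.02,0],"angular":[0,0,0],"hand":1},{"translation":[0,0.019,0],"angular":[0,0,0],"hand":1},{"translation":[0,0,0.006],"angular":[0,0,0],"hand":1},{"translation":[0,0,0.005],"angular":[0,0,0],"hand":1},{"translation":[0,0,0],"angular":[0,0,0],"hand":1},{"translation":[0,0,0],"angular":[0,0,0],"hand":1},{"translation":[0,0,0],"angular":[0,0,0],"hand":1}]'
python3 -c "from h import *;rel(4)"
```

```text
clock: 8.5
position: [0.5527, -0.2245, 0.0655]
ee_rot: [-0.0, 0.999, 0.05, -0.0]
contact_force: [-0.0, 0.4, -0.8]
width: -0.0001
gripper_force: 0.0
to key top [-0.0004  0.0009  0.0015] yaw 0.1005 pos [ 0.5527 -0.2245  0.0655] F [-0.01  0.35 -0.77] t 8.5 -6.505257912389409e-05 zax [-9.e-04  8.e-04 -1.e+00]
```

```bash
python3 -m handwheel '[{"translation":[0,0,0.0015],"angular":[0,0,0],"hand":1},{"translation":[0,0,0.001],"angular":[0,0,0],"hand":1},{"translation":[0,0,0],"angular":[0,0,0],"hand":1},{"translation":[0,0,0],"angular":[0,0,0],"hand":1}]'
python3 -m handwheel '[{"translation":[0,0,0.001],"angular":[0,0,0],"hand":1},{"translation":[0,0,0],"angular":[0,0,0],"hand":1},{"translation":[0,0,0],"angular":[0,0,0],"hand":1}]'
```

```text
clock: 8.83
position: [0.5532, -0.2252, 0.0635]
ee_rot: [-0.0, 0.999, 0.05, 0.0]
contact_force: [-0.2, 1.2, 2.1]
width: 0.0002
gripper_force: 0.7
clock: 9.08
position: [0.5532, -0.2254, 0.0625]
ee_rot: [-0.0, 0.999, 0.05, 0.0]
contact_force: [-0.2, 1.9, 2.9]
width: 0.0004
gripper_force: 1.2
```

Key 4 is up and tapped. Now back to key 3.

```bash
python3 -m handwheel '[{"translation":[0,0,-0.015],"angular":[0,0,0],"hand":1},{"translation":[0,0,0],"angular":[0,0,0],"hand":1},{"translation":[0,-0.02,0],"angular":[0,0,0],"hand":1},{"translation":[0,-0.02,0],"angular":[0,0,0],"hand":1},{"translation":[0,-0.019,0],"angular":[0,0,0],"hand":1},{"translation":[0,0,0.006],"angular":[0,0,0],"hand":1},{"translation":[0,0,0.006],"angular":[0,0,0],"hand":1},{"translation":[0,0,0],"angular":[0,0,0],"hand":1},{"translation":[0,0,0],"angular":[0,0,0],"hand":1}]'
python3 -c "from h import *;rel(3)"
```

```text
clock: 9.83
position: [0.5471, -0.1678, 0.0645]
ee_rot: [0.0, 0.999, 0.05, -0.0]
contact_force: [0.4, 0.2, 0.1]
width: 0.0002
gripper_force: 0.0
to key top [-0.0001 -0.0019  0.0005] yaw 0.0992 pos [ 0.5471 -0.1678  0.0645] F [0.38 0.21 0.12] t 9.8333 0.00024851239347557216 zax [-1.e-03 -3.e-04 -1.e+00]
```

```bash
python3 -m handwheel '[{"translation":[0,-0.001,0.003],"angular":[0,0,0],"hand":1},{"translation":[0,0,0.003],"angular":[0,0,0],"hand":1},{"translation":[0,0,0.0015],"angular":[0,0,0],"hand":1},{"translation":[0,0,0.001],"angular":[0,0,0],"hand":1},{"translation":[0,0,0],"angular":[0,0,0],"hand":1},{"translation":[0,0,0],"angular":[0,0,0],"hand":1}]'
python3 -m handwheel '[{"translation":[0,0,0.001],"angular":[0,0,0],"hand":1},{"translation":[0,0,0],"angular":[0,0,0],"hand":1},{"translation":[0,0,0],"angular":[0,0,0],"hand":1}]'
```

```text
clock: 10.33
position: [0.5475, -0.1667, 0.0577]
ee_rot: [0.001, 0.999, 0.05, 0.0]
contact_force: [-1.3, -0.4, 6.6]
width: -0.0003
gripper_force: 2.9
clock: 10.58
position: [0.5475, -0.1667, 0.0569]
ee_rot: [0.001, 0.999, 0.05, 0.001]
contact_force: [-0.5, 0.3, 8.0]
width: -0.0
gripper_force: 3.5
```

```bash
python3 -m handwheel '[{"translation":[0,0,0.001],"angular":[0,0,0],"hand":1},{"translation":[0,0,0.001],"angular":[0,0,0],"hand":1},{"translation":[0,0,0.001],"angular":[0,0,0],"hand":1},{"translation":[0,0,0],"angular":[0,0,0],"hand":1},{"translation":[0,0,0],"angular":[0,0,0],"hand":1}]'
```

```text
clock: 11.0
position: [0.5475, -0.1667, 0.0549]
ee_rot: [0.001, 0.999, 0.05, 0.001]
contact_force: [-2.6, 0.6, 12.9]
width: -0.0
gripper_force: 6.6
```

It's on the bottom stop at 12.9 N. I'll ease up and check that the key follows the finger.

```bash
python3 -m handwheel '[{"translation":[0,0,-0.004],"angular":[0,0,0],"hand":1},{"translation":[0,0,-0.004],"angular":[0,0,0],"hand":1},{"translation":[0,0,0],"angular":[0,0,0],"hand":1},{"translation":[0,0,0],"angular":[0,0,0],"hand":1}]'
python3 -m handwheel '[{"translation":[0,0,-0.03],"angular":[0,0,0],"hand":1},{"translation":[0,0,-0.04],"angular":[0,0,0],"hand":1},{"translation":[0,0,-0.04],"angular":[0,0,0],"hand":1},{"translation":[-0.03,0,-0.02],"angular":[0,0,0],"hand":1},{"translation":[-0.04,0,0],"angular":[0,0,0],"hand":1},{"translation":[-0.04,0,0],"angular":[0,0,0],"hand":1},{"translation":[-0.04,0,0],"angular":[0,0,0],"hand":1},{"translation":[0,0,0],"angular":[0,0,0],"hand":1},{"translation":[0,0,0],"angular":[0,0,0],"hand":1},{"translation":[0,0,0],"angular":[0,0,0],"hand":1}]'
python3 - <<'E'
from h import *
cv2.imwrite("pics/end.png",np.vstack([cv2.resize(manip.get_image(n)[a:b,c:d,::-1],(700,290)) for n,a,b,c,d in(("top",140,260,230,520),("scene",130,260,200,514))]))
E
```

```text
clock: 11.33
position: [0.5476, -0.1667, 0.0612]
ee_rot: [0.001, 0.999, 0.05, 0.001]
contact_force: [0.0, -1.0, 2.8]
width: 0.0001
gripper_force: 1.6
clock: 12.17
position: [0.3984, -0.1811, 0.1907]
ee_rot: [0.0, 0.999, 0.049, 0.001]
contact_force: [0.7, 0.9, 0.5]
width: -0.0003
gripper_force: 0.0
```

View pics/end.png

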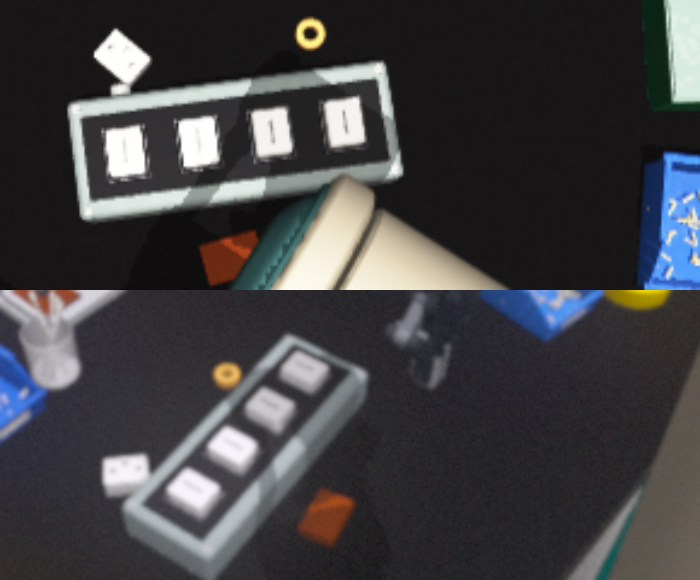

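At 0.0612 the key still pushed back with 2.8 N, so key 3 rose with the finger past its latched height. The picture shows the loose parts where they were: ring at (310,34), block at (122,56), flat block at (327,517) in the lower half. The arm is clear.

```bash
python3 -c "
from rig import manip
print(manip.sign_off())"
```

```text
the job is handed in; nothing more can be done
None
```

The job is handed in: I tapped all four keys from left to right, found key 3 latched, and pressed it to the bottom so it sprang up; the loose parts look unmoved in the final picture, and sign-off returned no verdict.

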